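# Load the label cassette and start the label printer

## Robot

A 6-joint arm with a two-finger parallel gripper is mounted at the origin on the work surface. World frame = base frame: x ahead of the robot, y to its left, z up, the work surface at z = 0. Lengths are in mm, angles in rad, forces in N, time in s.
With the tool pointing down it reaches from about 400 to 925 mm from the base axis. Payload 12.5 kg.
Tool frame: the origin (TCP) lies on the centre line of the jaws, within the pads' length; the fingertips stand 8 mm ahead of it and the grasp point (between the pads) lies 11 mm behind it; z points along the fingers, x is the direction in which the jaws open and shut, and the axes are right-handed (so a half turn about z gives the same grasp; the last joint's range is limited). The gripper opens to 95 mm and grips with 3 to 60 N. Pads are 20 mm wide; open, the fingers measure 119 mm over their backs; the gripper's body (75 mm by 180 mm) begins 59 mm behind the grasp point.
Start: joints at [1.018, 0.491, 1.559, -0, 1.092, -0.106], TCP at [270.037, 563.672, 222.661] pointing down, gripper open.
Joint ranges: [-3.1, 3.1], [-0.84, 2.19], [0.05, 2.79], [-1.13, 4.28], [0.06, 2.93], [-2.69, 2.69]. Speed limits (rad/s): [2.22, 2.22, 2.79, 3.14, 3.14, 3.14].

## Interface

Orientations are given as [roll, pitch, yaw] about the fixed x, y, z axes, in that order (R = Rz(yaw) Ry(pitch) Rx(roll)).
In Python, from cell import env gives the robot as it stands. The module is installed in compiled form; this text tells all that it offers.
- The arm moves only by the tool send_rows, never from a script. Its argument "moves" is a list that holds one entry, the list of rows, each a list of 6 numbers: the shift along the tool's x, y, z as a fraction of full scale, then the turn, a rotation vector about the tool's x, y, z as a fraction of full scale. A call has 1 to 12 rows; each row is the pose to reach, as a shift and turn from the pose commanded when the call began, along the tool's axes at that moment; what a row does not reach only later rows make up. Full scale, the value 1, is 0.3 m for a shift and 90 degrees for a turn. A row lasts 1/12 s, in which the tool goes at most 41.7 mm and 7.16 degrees, less where a joint would pass 70% of its speed; a pose out of reach is approached as far as the arm can. A call with a number of a shift or a turn outside -1 to 1 is refused whole. A call with a gripper value outside its range is refused whole. "grip" is the gripper's target within -1 to 1 (shut at 1, half-way at 0, fully open at -1), set as the call begins (left out, the last holds). The fingers move at their own pace and stop on an object; the grip force is fixed at half the most. Time passes only in rows, so rows that repeat a pose let the fingers close. It gives the time, the measured TCP pose, the force and the opening at its end, in the units of the state.
- env.state(): the state, without advancing time (a new reading comes with each control period).
- env.read_camera(name): name is "scene" or "side" or "wrist"; returns a dict with "image" (384x512x3 uint8, red, green, blue), "mtx" (3x3 intrinsics, pixels), "T" (4x4, takes a point from camera to world coordinates); the wrist camera has in their place "mount" (4x4, takes a point from camera to tool coordinates, whose origin is the TCP and whose axes are the tool frame's). Camera axes: x right, y up, looking along -z (the intrinsics and any distortion apply to the point x, -y, -z); pixel columns grow to the right and rows downward; lengths in mm; the calibration is good to about 2 mm. The wrist camera is an equidistant fisheye: a pixel r from the principal point sees the ray r / f radians off the axis. A picture is of the moment at which its call begins: read the wrist's pose just before it. There is no depth.
- env.job_done(): hands the job in, once; it reports no verdict.
Trained networks look in the newest picture that a camera, given by its name, has taken for a name from the list of things; names that differ only in an ending like _2 or _b are one class to them, and where a whole thing is asked for, a point or a joint stands for the part that bears it (a point fixed in the world has none). Each returns a list of dicts, best first, with "confidence" (0 to 1); they miss things now and then, are a little off and sometimes report something else, mostly with a low value. They report only what shows in the picture. A call takes as long as a camera call.
- env.look_for(camera, thing): "xy" ([column, row] in pixels, amid what is visible of it).
- env.outline_of(camera, thing): "region" (384x512 bool, what is visible of it) and "xy" ([column, row] in pixels, amid what is visible of it).
The state is a dict: "t": time; "joints": joint angles; "qvel": joint speeds; "tau": joint torques, N m; "eef_pos": TCP position; "tcp_rot": TCP orientation; "ft_force": force on the tool from outside, world axes, zero at the start; "moment": the same for the moment, N m; "opening": opening from 0.0 (shut) to 1.0 (fully open).
Only numpy, scipy, OpenCV 4.12 (cv2) and the standard library are available. Lean on these libraries where they do the work, as an engineer would, in place of code of your own. Each camera call takes 0.05 s, during which the arm holds its last target. There are 200 camera calls.

## Task

Slide the grey label cassette, nose first, into the bay in the side of the label printer until it is fully home against the end of the bay. Then start the print by pressing three of the printer's keys fully down, one at a time, letting each come back up: first the straight bar, then the cross, then the round one. Do not press the triangular key or any key before the cassette is home, and leave the other things on the counter where they are.

Things in the scene. Friction and masses are not known exactly. Their poses are not given: they have to be found in the camera images.
- printer: Label printer: low black box, 170 mm (its x) by 220 mm (its y), 50 mm high, fixed. Origin: centre of its underside, on the counter; z up. The cassette bay opens in its +y side. On the flat roof, besides a screen, are four keys on 54 mm grey plates in a 2 by 2 square, centres at x = +-30 mm, y = -70 and -10 mm in the printer's frame; which key has which place varies.
- bay_mouth (a point): Centre of the bay's mouth, in the plane of the printer's +y side, 14 mm above the counter; axes as the printer's. The bay is a straight slot along the printer's y, 64 mm wide, 34 mm high, 100 mm deep; its floor is the counter top, its roof 16 mm thick. Two guides, 34 mm high, flare outward from the mouth for about 18 mm.
- bay_end (a point): Centre of the bay's end wall, 100 mm in from the mouth (y = +10 mm in the printer's frame), 14 mm above the counter; axes as the printer's. The nose of the cassette rests here when it is fully home.
- cassette: Label cassette: grey plastic box 160 mm (its x) by 60 mm (its y) by 28 mm high, about 0.2 kg, loose, flat on the counter. Origin: centre of its underside. Its +x end, the plain nose with a white sheet on top, goes into the bay; on the other end stands a grip fin. Fully home, the last 60 mm with the fin stay outside and its x axis points along the printer's -y.
- cassette_nose (a point): Centre of the cassette's nose end face, 80 mm ahead of its origin along x, 14 mm above its underside.
- cassette_fin (a point): Middle of the cassette's grip fin: 45 mm long (cassette x), 18 mm thick (cassette y), standing from 28 to 58 mm above the underside, centred 55 mm behind the origin (x = -55 mm); this point is 43 mm above the underside.
- bar_key_top (a point): Centre of the top face of the bar key (white plastic, single straight bar, 48 by 14 mm, long side along the printer's y); 70 mm above the counter when up, it goes down with the key.
- bar_key (a joint): Travel of the bar key, straight down: 0 up, 0.007 m fully down. A spring returns it: about 1.5 N to start, 5 N fully down.
- cross_key_top (a point): Centre of the top face of the cross key (white plastic, plus-shaped cross, 46 mm across, arms 14 mm wide); 70 mm above the counter when up, it goes down with the key.
- cross_key (a joint): Travel of the cross key, straight down: 0 up, 0.007 m fully down. A spring returns it: about 1.5 N to start, 5 N fully down.
- round_key_top (a point): Centre of the top face of the round key (white plastic, round disc, 44 mm across); 70 mm above the counter when up, it goes down with the key.
- round_key (a joint): Travel of the round key, straight down: 0 up, 0.007 m fully down. A spring returns it: about 1.5 N to start, 5 N fully down.
- triangle_key_top (a point): Centre of the top face of the triangle key (white plastic, triangle with about 47 mm sides; it cancels the job and must not be pressed); 70 mm above the counter when up, it goes down with the key.
- triangle_key (a joint): Travel of the triangle key, straight down: 0 up, 0.007 m fully down. A spring returns it: about 1.5 N to start, 5 N fully down.
- mug: Bystander: white ceramic mug, 80 mm across, 95 mm high. Origin: centre of its underside.
- wood_bowl: Bystander: dark wooden bowl, 110 mm across, 55 mm high. Origin: centre of its underside.
- tub: Bystander: clear tub with a lid, 100 mm across, 75 mm high. Origin: centre of its underside.
- stapler: Bystander: stapler, 150 x 36 mm, 50 mm high. Origin: centre of its underside.
- calculator: Bystander: desk calculator, 150 x 100 x 25 mm, not part of the job. Origin: centre of its underside.
- pen_cup: Bystander: black pen cup, 84 mm across, 100 mm high, pens up to 155 mm. Origin: centre of its underside.
- tape_stand: Bystander: tape dispenser, 140 x 50 mm, 77 mm high. Origin: centre of its underside.
- notebooks: Bystander: two notebooks, 110 x 160 mm, 23 mm high. Origin: centre of its underside.

How it is judged:
By the outcome, as a careful person would: the job done as asked, in the order asked, and still so for the second after the job is handed in, with the robot touching nothing.
It also fails if it takes over 58 s, if anything falls off the work surface, if the arm or the gripper's body presses on something with over 40 N, if the wrist force passes 120 N, or if a joint passes its speed limit or range.

## Working session

There is one attempt and no reset: what is moved stays moved. The work goes in short steps, Python scripts to look and compute and a tool call to move; the robot and the scene stay as the last step left them, time stands still between calls to the robot, and variables do not carry over. Pictures are saved under pics/ and viewed, about 8 in all and at most 12, crops included, and the job is handed in when it is done.

Besides the shell and the picture viewer there is one more tool, called after ">>>" as name(argument=value, ...) on one line, values as JSON. send_rows: Moves the arm, as the interface text tells. Its arguments: {"type":"object","properties":{"moves":{"type":"array","items":{"type":"array","items":{"type":"array","items":{"type":"number"}}}},"grip":{"type":"number"}},"required":["moves"]}

```bash
mkdir -p pics; python3 - <<'E'
from cell import env
import cv2,numpy as np
s=env.state();print(s['t'],s['eef_pos'],s['tcp_rot'],s['opening'])
ims=[]
for c in ['scene','side','wrist']:
    r=env.read_camera(c);cv2.imwrite(f'pics/{c}0.png',r['image'][:,:,::-1]);ims.append(r['image'])
    print(c,r['mtx'].tolist(),(r['T'] if 'T' in r else r['mount']).round(3).tolist(),[k for k in r])
    for n in ['printer','cassette','cassette_nose','cassette_fin','bay_mouth','bar_key_top','cross_key_top','round_key_top','triangle_key_top']:
        print(n,[(np.round(d['xy']).tolist(),round(d['confidence'],2)) for d in env.look_for(c,n)][:3])
a=np.hstack(ims[:2]);cv2.imwrite('pics/a.png',cv2.resize(a,(800,300),interpolation=cv2.INTER_AREA)[:,:,::-1])
print(env.state()['t'])
E
```

```text
0.0 [269.91075483 563.44786825 222.07405801] [-3.14149138e+00  1.09748949e-03  1.12399014e+00] 1.0013275805793753
scene [[355.5159516304547, 0.0, 254.57238420718815], [0.0, 355.5159516304547, 185.9344552697061], [0.0, 0.0, 1.0]] [[-0.197, -0.806, 0.559, 1236.727], [0.98, -0.17, 0.101, 68.04], [0.014, 0.567, 0.823, 1106.23], [0.0, 0.0, 0.0, 1.0]] ['image', 'mtx', 'T']
printer [([249.0, 204.0], 0.91), ([371.0, 165.0], 0.43)]
cassette [([346.0, 204.0], 0.65), ([218.0, 197.0], 0.45), ([292.0, 162.0], 0.26)]
cassette_nose [([349.0, 205.0], 0.82)]
cassette_fin [([346.0, 204.0], 0.62)]
bay_mouth [([248.0, 198.0], 0.72)]
bar_key_top [([217.0, 183.0], 0.65)]
cross_key_top [([234.0, 185.0], 0.72), ([240.0, 198.0], 0.6)]
round_key_top [([293.0, 165.0], 0.5)]
triangle_key_top [([232.0, 185.0], 0.39), ([216.0, 199.0], 0.34), ([250.0, 201.0], 0.23)]
side [[348.68909497622997, 0.0, 251.58287243521707], [0.0, 348.68909497622997, 193.01079164762248], [0.0, 0.0, 1.0]] [[0.677, 0.464, -0.572, -29.563], [-0.736, 0.406, -0.542, -597.348], [-0.019, 0.787, 0.616, 677.54], [0.0, 0.0, 0.0, 1.0]] ['image', 'm
[... 188 characters left out ...]
[([262.0, 214.0], 0.98), ([175.0, 167.0], 0.52), ([269.0, 205.0], 0.16)]
bar_key_top [([291.0, 213.0], 0.51), ([264.0, 214.0], 0.43)]
cross_key_top [([277.0, 196.0], 0.62)]
round_key_top [([217.0, 135.0], 0.59), ([299.0, 204.0], 0.56)]
triangle_key_top [([270.0, 204.0], 0.57), ([253.0, 273.0], 0.46)]
wrist [[297.3186396354542, 0.0, 247.7938173337203], [0.0, 297.3186396354542, 193.12736299712617], [0.0, 0.0, 1.0]] [[1.0, 0.001, -0.0, -0.965], [0.0, -0.961, -0.275, -77.729], [-0.0, 0.275, -0.961, -160.522], [0.0, 0.0, 0.0, 1.0]] ['image', 'mtx', 'mount']
printer []
cassette []
cassette_nose []
cassette_fin []
bay_mouth []
bar_key_top []
cross_key_top []
round_key_top []
triangle_key_top []
1.5
```

View pics/scene0.png

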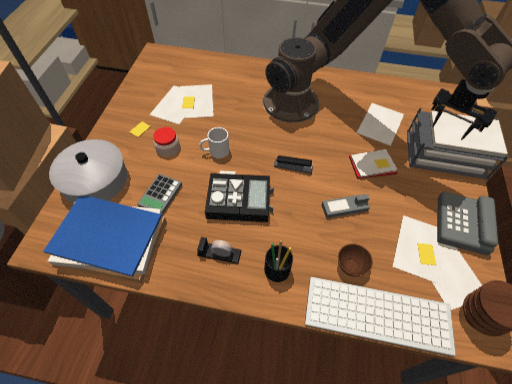

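View pics/wrist0.png

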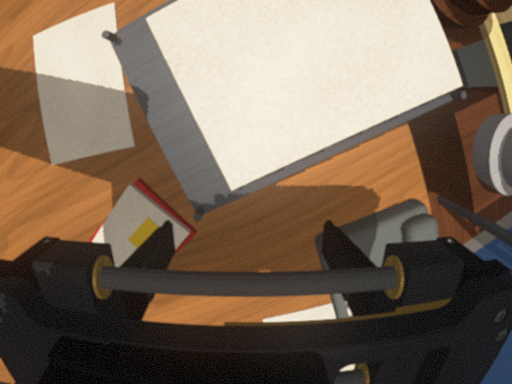

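View pics/side0.png

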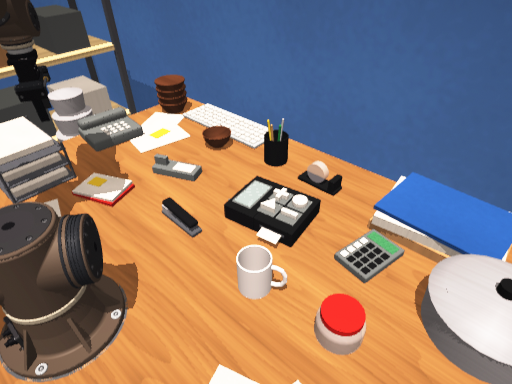

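Scene: the printer is at about (240,197) with its screen/bay side to the right. The cassette is at (346,205), fin near (362,200), nose facing left. Next I convert these to world positions and take a crop.

```bash
cat > h.py <<'E'
from cell import env
import numpy as np, cv2
from scipy.spatial.transform import Rotation as Rn
def tool():
    s=env.state();T=np.eye(4);T[:3,:3]=Rn.from_euler('xyz',s['tcp_rot']).as_matrix();T[:3,3]=s['eef_pos'];return T
def shot(c):
    Tt=tool();r=env.read_camera(c);T=r['T'] if 'T' in r else Tt@r['mount'];return r['image'],r['mtx'],T,c=='wrist'
def ray(uv,K,T,fish):
    x=(uv[0]-K[0,2])/K[0,0];y=(uv[1]-K[1,2])/K[1,1]
    if fish:
        r=np.hypot(x,y)+1e-12;d=np.array([np.sin(r)*x/r,np.sin(r)*y/r,np.cos(r)])
    else: d=np.array([x,y,1.])
    d=d*[1,-1,-1];return T[:3,3],T[:3,:3]@d
def at(uv,z,K,T,fish):
    o,d=ray(uv,K,T,fish);return o+d*(z-o[2])/d[2]
def proj(P,K,T,fish):
    p=(np.linalg.inv(T)@np.append(P,1))[:3]*[1,-1,-1]
    if fish:
        r=np.hypot(p[0],p[1])+1e-12;th=np.arctan2(r,p[2]);q=p[:2]/r*th
    else: q=p[:2]/p[2]
    return q*[K[0,0],K[1,1]]+K[:2,2]
E
python3 - <<'E'
from h import *
ims=[]
for c,(x0,y0) in {'scene':(190,155),'side':(145,140)}.items():
    im,K,T,f=shot(c); cr=im[y0:y0+110,x0:x0+190]
    ims.append(cv2.resize(cr,None,fx=4,fy=2.7*4/2.7*0.68,interpolation=cv2.INTER_CUBIC))
    pts={'scene':{'pr':((240,190),50),'cas':((346,205),28),'fin':((361,200),45)},'side':{'cas':((178,167),28),'fin':((162,160),45),'pr':((270,205),50)}}[c]
    for k,(p,z) in pts.items(): print(c,k,at(p,z,K,T,f).round(0))
cv2.imwrite('pics/b.png',np.vstack(ims)[:,:,::-1])
E
```

```text
scene pr [ 548. -109.   50.]
scene cas [519. 272.  28.]
scene fin [498. 320.  45.]
side cas [515. 256.  28.]
side fin [491. 309.  45.]
side pr [ 547. -121.   50.]
```

View pics/b.png

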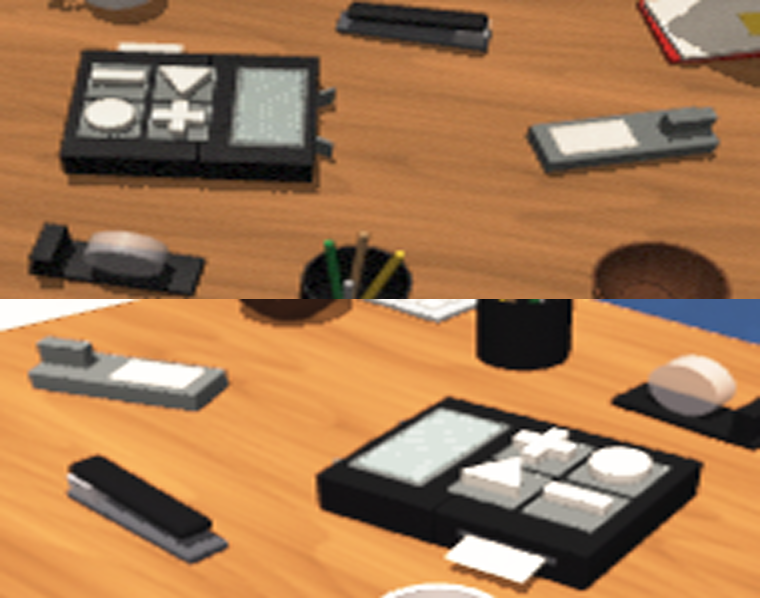

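>>> send_rows(moves=[[[-0.427,0.96,0,0,0,0.587],[-0.427,0.96,0,0,0,0.587],[-0.427,0.96,0,0,0,0.587],[-0.427,0.96,0,0,0,0.587],[-0.427,0.96,0,0,0,0.587],[-0.427,0.96,0,0,0,0.587],[-0.427,0.96,0,0,0,0.587],[-0.427,0.96,0,0,0,0.587],[-0.427,0.96,0,0,0,0.587],[-0.427,0.96,0,0,0,0.587],[-0.427,0.96,0,0,0,0.587],[-0.427,0.96,0,0,0,0.587]]], grip=-1)

```text
t: 2.6
eef_pos: [473.7, 324.5, 222.7]
tcp_rot: [-3.141, 0.0, 0.204]
ft_force: [0.1, 0.5, -0.3]
opening: 0.994
```

```bash
python3 - <<'E'
from h import *
s=env.state();print(s['t'],s['eef_pos'],s['tcp_rot'])
im,K,T,f=shot('wrist');np.savez('w1.npz',im=im,K=K,T=T)
for n in ['cassette','cassette_nose','cassette_fin','printer','bay_mouth']:
    print(n,[(np.round(d['xy']).tolist(),round(d['confidence'],2),at(d['xy'],28,K,T,f).round(0)) for d in env.look_for('wrist',n)][:3])
cv2.imwrite('pics/w1.png',cv2.resize(im,(800,600),interpolation=cv2.INTER_CUBIC)[:,:,::-1])
E
```

```text
2.6 [473.72453251 324.52151679 222.69138617] [-3.14139107e+00  3.92336349e-05  2.03736210e-01]
cassette [([266.0, 216.0], 0.91, array([506., 275.,  28.]))]
cassette_nose [([268.0, 211.0], 0.94, array([508., 282.,  28.]))]
cassette_fin [([265.0, 213.0], 0.61, array([505., 279.,  28.]))]
printer []
bay_mouth []
```

View pics/w1.png

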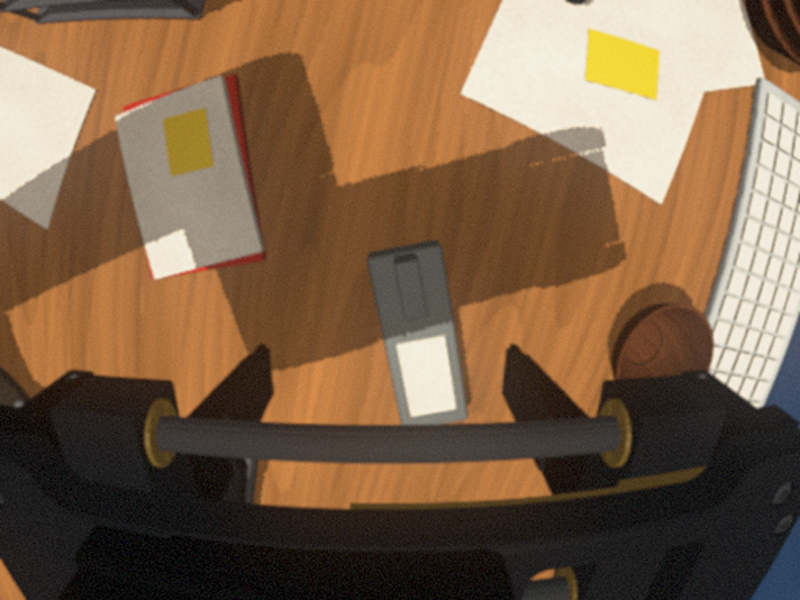

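Wrist view (800x600): cassette corners at about (369,257), (438,242), (467,415), (402,425). The fin runs from (405,257) to (412,320), and the nose is toward the bottom. I compute the pose from these.

```bash
python3 - <<'E'
from h import *
d=np.load('w1.npz');K,T=d['K'],d['T'];s=.64
C=[at(np.array(p)*s,28,K,T,True)[:2] for p in [(369,257),(438,242),(467,415),(402,425)]]
for i in range(4): print(C[i].round(1),np.linalg.norm(C[i]-C[(i+1)%4]).round(1))
rear=(C[0]+C[1])/2;front=(C[2]+C[3])/2;v=front-rear
print('c',np.mean(C,0),'yaw',np.arctan2(v[1],v[0]), 'rear angle', np.arctan2(*(C[1]-C[0])[::-1]))
def mod(p):
    R=np.array([[np.cos(p[2]),-np.sin(p[2])],[np.sin(p[2]),np.cos(p[2])]])
    return R,p[:2]
from scipy.optimize import least_squares
m=np.array([(-80,-30),(-80,30),(80,30),(80,-30)])
px=np.array([(369,257),(438,242),(467,415),(402,425)])*s
def res(p):
    R,t=mod(p);return np.concatenate([proj(np.append(R@q+t,28),K,T,True)-u for q,u in zip(m,px)])
o=least_squares(res,[505,275,-1.3]);print(o.x,o.fun.round(1))
R,t=mod(o.x);fin=R@[-55,0]+t;print('fin',fin,proj(np.append(fin,58),K,T,True)/s)
# mask fit
reg=env.outline_of('wrist','cassette')
if reg: 
    g=reg[0]['region'].astype(np.uint8);c=max(cv2.findContours(g,0,1)[0],key=cv2.contourArea)[:,0]
    W=np.array([at(p,28,K,T,True)[:2] for p in c.astype(float)],np.float32);print('rect',cv2.minAreaRect(W))
r=env.read_camera('scene');K2,T2=r['mtx'],r['T']
for c in ['scene','side']:
    r=env.read_camera(c)
    for n in ['cassette','printer']:
        print(c,n,[(q['xy'],q['confidence']) for q in env.look_for(c,n)][:2])
    print('model px',[proj(np.append(R@q+t,28),r['mtx'],r['T'],False).round(1) for q in m])
E
```

```text
[456.9 332.7] 54.8
[506.9 355.3] 155.3
[568.1 212.5] 58.2
[513.8 191.8] 151.9
c [511.44680422 273.08538441] yaw -1.176307450290872 rear angle 0.4236887719140441
[511.81040373 272.22413542  -1.17576869] [-2.6 -2.   1.9 -1.6  1.   1.8  0.   3.1]
fin [490.64455014 322.98836143] [410.52059496 286.85704601]
rect ((511.0935363769531, 273.36981201171875), (64.61263275146484, 161.90773010253906), 23.03548240661621)
scene cassette [([346.0, 206.5], 0.57)]
scene printer [([248.9, 203.7], 0.79), ([216.3, 185.1], 0.69)]
model px [array([364.3, 193. ]), array([370.5, 206.9]), array([327.5, 214.2]), array([322.4, 200. ])]
side cassette [([274.9, 148.6], 0.52)]
side printer [([264.3, 212.8], 0.62)]
model px [array([149.3, 166.2]), array([158.8, 157.2]), array([199.7, 165.1]), array([191.4, 174.8])]
```

>>> send_rows(moves=[[[0,1,-0.1,0,0,0.13],[0,1,-0.1,0,0,0.13],[0,1,-0.1,0,0,0.13],[0,1,-0.1,0,0,0.13],[0,1,-0.1,0,0,0.13],[0,1,-0.1,0,0,0.13],[0,1,-0.1,0,0,0.13],[0,1,-0.1,0,0,0.13],[0,1,-0.1,0,0,0.13]]])

```text
t: 4.05
eef_pos: [535.1, 27.2, 252.9]
tcp_rot: [3.141, -0.001, -0.006]
ft_force: [0.3, 0.8, -0.1]
opening: 1.0
```

>>> send_rows(moves=[[[0,0.35,0,0,0,0],[0,0.35,0,0,0,0],[0,0.35,0,0,0,0],[0,0.35,0,0,0,0],[0,0.35,0,0,0,0],[0,0.35,0,0,0,0]]])

```text
t: 4.55
eef_pos: [534.2, -73.9, 252.5]
tcp_rot: [-3.141, 0.0, -0.002]
ft_force: [0.5, 0.0, 0.4]
opening: 1.002
```

```bash
python3 - <<'E'
from h import *
s=env.state();print(s['t'],s['eef_pos'],s['tcp_rot'])
im,K,T,f=shot('wrist');np.savez('w2.npz',im=im,K=K,T=T)
for n in ['printer','bar_key_top','cross_key_top','round_key_top','triangle_key_top']:
    print(n,[(np.round(d['xy']).tolist(),round(d['confidence'],2),at(d['xy'],70,K,T,f).round(0)) for d in env.look_for('wrist',n)][:3])
cv2.imwrite('pics/w2.png',cv2.resize(im,(800,600),interpolation=cv2.INTER_CUBIC)[:,:,::-1])
E
```

```text
4.55 [534.24565039 -73.87912013 252.50115694] [-3.14109509e+00  2.98725347e-04 -1.61898088e-03]
printer [([261.0, 166.0], 0.95, array([549., -62.,  70.]))]
bar_key_top [([252.0, 256.0], 0.71, array([ 539., -179.,   70.]))]
cross_key_top [([294.0, 208.0], 0.82, array([ 591., -114.,   70.]))]
round_key_top [([297.0, 248.0], 0.96, array([ 597., -170.,   70.])), ([261.0, 167.0], 0.73, array([549., -63.,  70.]))]
triangle_key_top [([248.0, 215.0], 0.66, array([ 533., -123.,   70.]))]
```

View pics/w2.png

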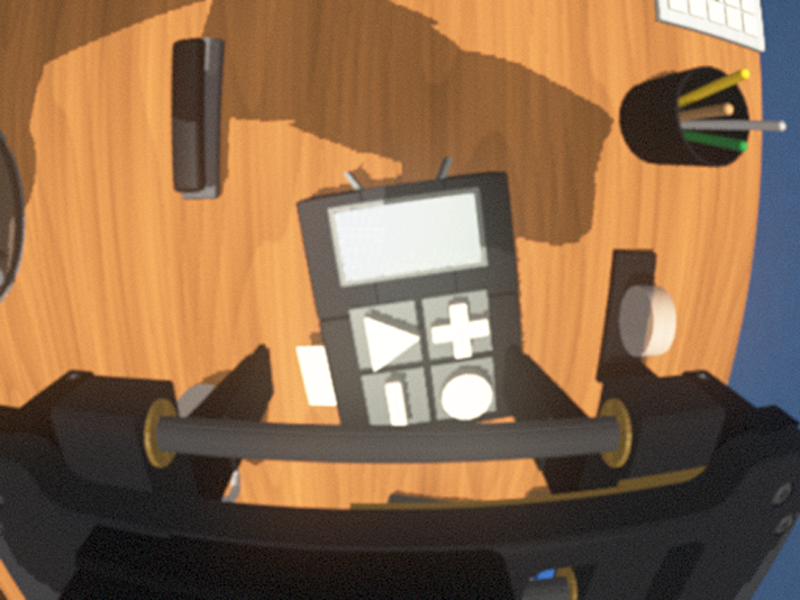

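Wrist view: printer roof corners on the +y side at (302,202) and (507,173), guides at (355,180) and (445,167). Keys: triangle (390,341), cross (459,331), round (466,396), and the bar (397,400), partly hidden. The pen cup stays right of and beyond the path. Next I fit the printer pose.

```bash
cat > fit.py <<'E'
from h import *
from scipy.optimize import least_squares
d=np.load('w2.npz');K,T=d['K'],d['T'];s=.64
M=[(-85,110,50),(85,110,50),(30,-10,70),(30,-70,70),(-30,-10,70)]
px=np.array([(302,202),(507,173),(459,331),(466,396),(388,342)])*s
R=lambda a:np.array([[np.cos(a),-np.sin(a),0],[np.sin(a),np.cos(a),0],[0,0,1]])
W=lambda p,q:R(p[2])@q+[p[0],p[1],0]
o=least_squares(lambda p:np.concatenate([proj(W(p,q),K,T,True)-u for q,u in zip(M,px)]),[548,-109,0.1])
if __name__=='__main__':
    print(o.x,o.fun.round(1).tolist())
    im=cv2.resize(d['im'],(800,600)).copy()
    for q in [(x,y,50) for x in(-85,85) for y in (110,-110)]+[(x,y,70) for x in(-30,30) for y in (-10,-70)]+[(-32,110,34),(32,110,34),(-32,110,0)]:
        u=proj(W(o.x,q),K,T,True)/s;cv2.circle(im,tuple(int(v) for v in u),3,(255,0,0),-1)
    ims=[im[130:450,260:560]]
    for c,(x0,y0) in {'scene':(195,165),'side':(215,165)}.items():
        im2,K2,T2,f=shot(c);im2=cv2.resize(im2,None,fx=4,fy=4)
        for q in [(x,y,50) for x in(-85,85) for y in (110,-110)]+[(x,y,70) for x in(-30,30) for y in (-10,-70)]:
            u=proj(W(o.x,q),K2,T2,f)*4;cv2.circle(im2,tuple(int(v) for v in u),2,(255,0,0),-1)
        ims.append(cv2.resize(im2[y0*4:y0*4+320,x0*4:x0*4+440],(440,320)))
    b=np.hstack([ims[1][:,:],]);cv2.imwrite('pics/fit.png',np.hstack([ims[0],ims[1][:, :340]])[:,:,::-1])
    cv2.imwrite('pics/fit2.png',np.vstack([np.hstack(ims[:2])[:280],np.hstack([ims[2],ims[0]])[:320]])[:,:,::-1])
    for q in [(0,110,14),(0,10,14),(-30,-70,70),(30,-10,70),(30,-70,70)]: print(q,W(o.x,q).round(1))
E
python3 fit.py
```

```text
[ 5.61512614e+02 -1.14712056e+02  1.36246049e-01] [-3.6, -1.5, 2.0, -1.0, 1.8, 0.9, 0.9, 1.8, -0.9, 0.3]
(0, 110, 14) [546.6  -5.7  14. ]
(0, 10, 14) [ 560.2 -104.8   14. ]
(-30, -70, 70) [ 541.3 -188.1   70. ]
(30, -10, 70) [ 592.6 -120.5   70. ]
(30, -70, 70) [ 600.7 -180.    70. ]
```

View pics/fit2.png

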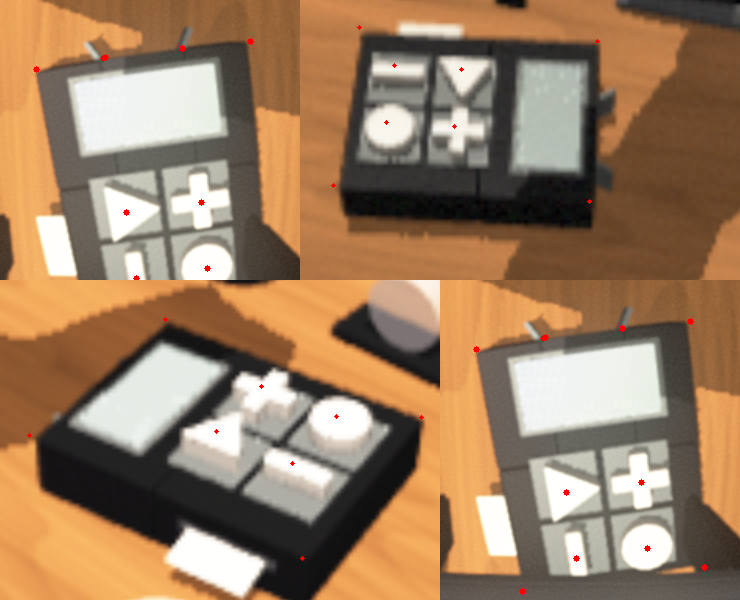

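>>> send_rows(moves=[[[-0.147,-1,0,0,0,-0.255],[-0.147,-1,0,0,0,-0.255],[-0.147,-1,0,0,0,-0.255],[-0.147,-1,0,0,0,-0.255],[-0.147,-1,0,0,0,-0.255],[-0.147,-1,0,0,0,-0.255],[-0.147,-1,0,0,0,-0.255],[-0.147,-1,0,0,0,-0.255],[-0.147,-1,0,0,0,-0.255]]])

```text
t: 5.7
eef_pos: [490.1, 227.6, 252.6]
tcp_rot: [-3.141, -0.0, 0.402]
ft_force: [1.6, -1.0, -0.7]
opening: 0.998
```

```bash
cat >> h.py <<'E'
def need(x,y,z,yaw):
    T=tool();d=T[:3,:3].T@(np.array([x,y,z])-T[:3,3]);Rg=Rn.from_euler('xyz',[np.pi,0,yaw]).as_matrix()
    r=Rn.from_matrix(T[:3,:3].T@Rg).as_rotvec();print('row',(d/300).round(4),(r/(np.pi/2)).round(4))
def st():
    s=env.state();print(s['t'],s['eef_pos'].round(1),s['tcp_rot'].round(4),'F',s['ft_force'].round(1),'op',round(s['opening'],3))
E
python3 - <<'E'
from h import *
st();need(490,323.5,120,.4)
d=np.load('w2.npz');
for p in [(627,115),(784,127),(745,73)]: print([at(np.array(p)*.64,z,d['K'],d['T'],True).round(0) for z in (100,150)])
E
```

```text
5.7 [490.1 227.6 252.6] [-3.1413e+00 -1.0000e-04  4.0220e-01] F [ 1.6 -1.  -0.7] op 0.998
row [ 0.1246 -0.2941  0.442 ] [-0.0002 -0.0001  0.0014]
[array([707.,  54., 100.]), array([680.,  46., 150.])]
[array([881.,  72., 100.]), array([826.,  61., 150.])]
[array([830., 110., 100.]), array([783.,  93., 150.])]
```

>>> send_rows(moves=[[[0.125,-0.294,0.3,0,0,0],[0.125,-0.294,0.4,0,0,0],[0.125,-0.294,0.44,0,0,0],[0.125,-0.294,0.5,0,0,0],[0.125,-0.294,0.6,0,0,0],[0.125,-0.294,0.67,0,0,0],[0.125,-0.294,0.7,0,0,0],[0.125,-0.294,0.71,0,0,0],[0.125,-0.294,0.71,0,0,0]]])

```text
t: 6.45
eef_pos: [492.0, 320.1, 40.1]
tcp_rot: [3.142, -0.0, 0.397]
ft_force: [-0.1, 0.0, 0.0]
opening: 1.001
```

>>> send_rows(moves=[[[0,0,0,0,0,0],[0,0,0,0,0,0],[0,0,0,0,0,0],[0,0,0,0,0,0],[0,0,0,0,0,0],[0,0,0,0,0,0],[0,0,0,0,0,0],[0,0,0,0,0,0]]], grip=1)

```text
t: 7.12
eef_pos: [491.3, 320.8, 39.7]
tcp_rot: [-3.142, -0.0, 0.398]
ft_force: [-0.3, 0.5, 0.1]
opening: 0.494
```

```bash
python3 - <<'E'
from h import *
import fit
st()
im,K,T,f=shot('scene');im2,K2,T2,f2=shot('side')
a=cv2.resize(im[150:250,290:410],(400,333),interpolation=2);b=cv2.resize(im2[120:220,110:230],(400,333),interpolation=2)
cv2.imwrite('pics/g.png',np.hstack([a,b])[:,:,::-1])
E
```

```text
7.1167 [491.3 320.8  39.7] [-3.1415e+00 -1.0000e-04  3.9840e-01] F [-0.3  0.5  0.1] op 0.494
```

View pics/g.png

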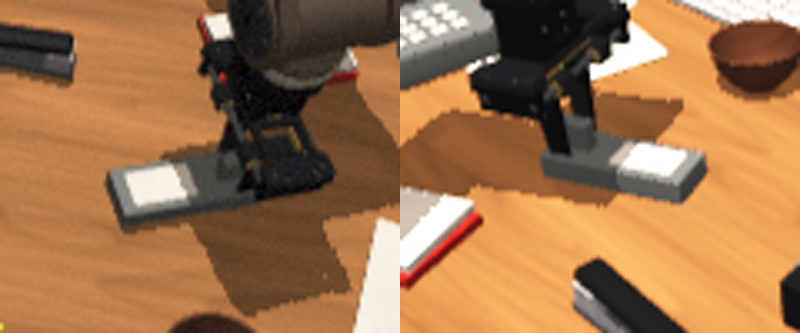

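The fingers straddle the fin and are still closing (opening 0.49). I keep closing.

>>> send_rows(moves=[[[0,0,0,0,0,0],[0,0,0,0,0,0],[0,0,0,0,0,0],[0,0,0,0,0,0],[0,0,0,0,0,0],[0,0,0,0,0,0],[0,0,0,0,0,0],[0,0,0,0,0,0]]])

```text
t: 7.88
eef_pos: [491.3, 320.8, 39.6]
tcp_rot: [-3.142, -0.0, 0.398]
ft_force: [-0.2, 0.3, -0.3]
opening: 0.19
```

```bash
python3 - <<'E'
from h import *
st()
from fit import o,W
# pre-insert: nose 30 mm outside mouth
a=o.x[2]
for loc in (110+30+135,145):
    p=W(o.x,(0,loc,0));print(p);need(p[0],p[1],41.5,a)
E
```

```text
7.8833 [491.3 320.8  39.6] [-3.1415e+00 -1.0000e-04  3.9830e-01] F [-0.2  0.3 -0.3] op 0.19
[524.16076114 157.73947938   0.        ]
row [-0.1098  0.5433 -0.0063] [-0.     -0.      0.1668]
[541.81800045  28.94420811   0.        ]
row [-0.222   0.9619 -0.0064] [-0.     -0.      0.1668]
```

>>> send_rows(moves=[[[0,0,-0.01,0,0,0],[-0.03,0.12,-0.01,0,0,0.05],[-0.06,0.24,-0.01,0,0,0.1],[-0.08,0.36,-0.01,0,0,0.15],[-0.11,0.46,-0.01,0,0,0.167],[-0.11,0.543,-0.01,0,0,0.167],[-0.11,0.543,-0.01,0,0,0.167],[-0.11,0.543,-0.01,0,0,0.167],[-0.11,0.543,-0.01,0,0,0.167]]])

```text
t: 8.63
eef_pos: [523.9, 158.0, 42.7]
tcp_rot: [-3.141, 0.0, 0.136]
ft_force: [-0.4, -0.5, -2.2]
opening: 0.19
```

```bash
python3 - <<'E'
from h import *
from fit import o,W
st()
ims=[]
m=[(x,y,50) for x in(-85,85) for y in (110,)]+[(-32,110,34),(32,110,34)]
a=o.x[2]-np.pi/2;t=tool()[:3,3];c=t[:2]+52*np.array([np.cos(a),np.sin(a)])
R=np.array([[np.cos(a),-np.sin(a)],[np.sin(a),np.cos(a)]])
z=t[2]-40+28
P=[np.append(R@q+c,z) for q in [(80,30),(80,-30),(-80,30),(-80,-30)]]
for cam in ['scene','side']:
    im,K,T,f=shot(cam);big=cv2.resize(im,None,fx=4,fy=4,interpolation=2)
    for q in m: cv2.circle(big,tuple(int(v) for v in 4*proj(W(o.x,q),K,T,f)),2,(255,0,0),-1)
    for q in P: cv2.circle(big,tuple(int(v) for v in 4*proj(q,K,T,f)),2,(0,255,0),-1)
    u=4*proj(W(o.x,(0,140,20)),K,T,f);x,y=int(u[0])-200,int(u[1])-200
    ims.append(big[y:y+400,x:x+400])
cv2.imwrite('pics/p.png',np.hstack(ims)[:,:,::-1])
E
```

```text
8.6333 [523.9 158.   42.7] [-3.1414e+00  2.0000e-04  1.3560e-01] F [-0.4 -0.5 -2.2] op 0.19
```

View pics/p.png

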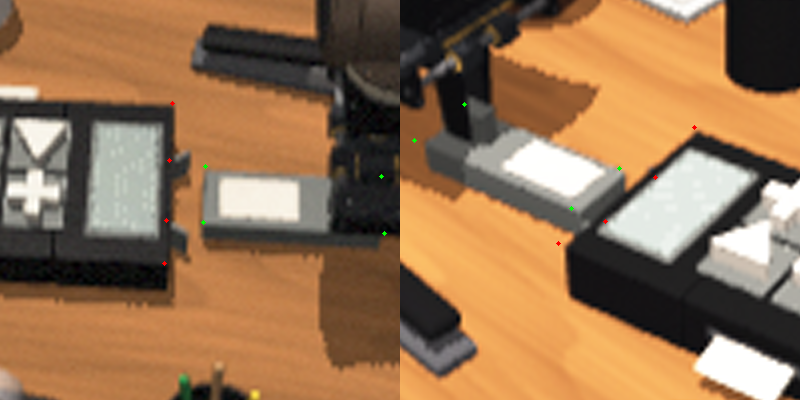

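Scene/side views: the cassette is lined up with the bay mouth within about 1–2 mm. Insert gradually.

>>> send_rows(moves=[[[0,0.04,0,0,0,0],[0,0.08,0,0,0,0],[0,0.11,0,0,0,0],[0,0.13,0,0,0,0],[0,0.15,0,0,0,0],[0,0.17,0,0,0,0],[0,0.18,0,0,0,0]]])

```text
t: 9.32
eef_pos: [531.5, 103.5, 42.6]
tcp_rot: [-3.142, -0.0, 0.135]
ft_force: [1.0, -0.5, -3.0]
opening: 0.189
```

>>> send_rows(moves=[[[0,0.03,0,0,0,0],[0,0.06,0,0,0,0],[0,0.09,0,0,0,0],[0,0.12,0,0,0,0],[0,0.15,0,0,0,0],[0,0.18,0,0,0,0],[0,0.2,0,0,0,0],[0,0.21,0,0,0,0]]])

```text
t: 9.98
eef_pos: [540.1, 40.8, 42.6]
tcp_rot: [-3.142, -0.0, 0.135]
ft_force: [-0.3, -0.2, -2.2]
opening: 0.188
```

```bash
cat > v.py <<'E'
from h import *
from fit import o,W
import sys
st();p=tool()[:3,3]-np.append(o.x[:2],0);print('local',np.round([p[0]*np.cos(o.x[2])+p[1]*np.sin(o.x[2]),-p[0]*np.sin(o.x[2])+p[1]*np.cos(o.x[2])],1))
ims=[]
for cam in ['scene','side']:
    im,K,T,f=shot(cam);big=cv2.resize(im,None,fx=4,fy=4,interpolation=2)
    u=4*proj(W(o.x,(0,100,20)),K,T,f);x,y=int(u[0])-200,int(u[1])-200
    ims.append(big[y:y+400,x:x+400])
cv2.imwrite('pics/'+sys.argv[1],np.hstack(ims)[:,:,::-1])
E
python3 v.py q1.png
```

```text
9.9833 [540.1  40.8  42.6] [-3.1416e+00 -1.0000e-04  1.3520e-01] F [-0.3 -0.2 -2.2] op 0.188
local [-1.00e-01  1.57e+02]
```

View pics/q1.png

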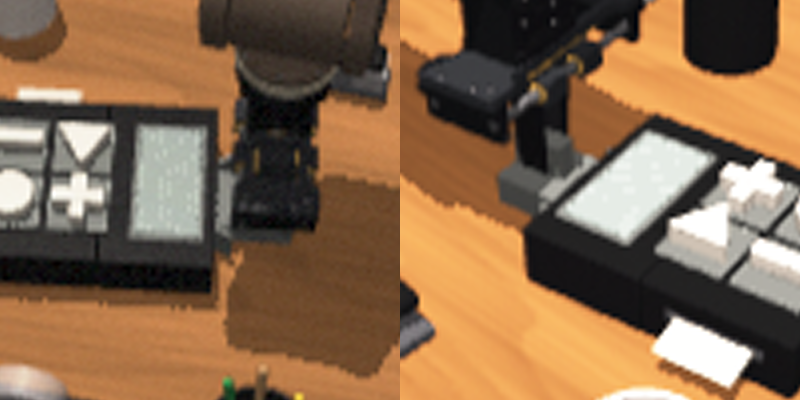

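The cassette is in the bay, about 15 mm short of home. I lower it to the counter and push until I feel the end wall.

>>> send_rows(moves=[[[0,0.01,0.008,0,0,0],[0,0.02,0.009,0,0,0],[0,0.03,0.009,0,0,0],[0,0.035,0.009,0,0,0],[0,0.04,0.009,0,0,0],[0,0.04,0.009,0,0,0]]])

```text
t: 10.58
eef_pos: [541.3, 30.2, 39.9]
tcp_rot: [-3.141, 0.0, 0.136]
ft_force: [-1.0, 3.9, -1.8]
opening: 0.189
```

>>> send_rows(moves=[[[0,0.005,0,0,0,0],[0,0.01,0,0,0,0],[0,0.01,0,0,0,0]]])

```text
t: 10.83
eef_pos: [540.5, 29.6, 40.0]
tcp_rot: [-3.138, 0.002, 0.136]
ft_force: [-5.4, 25.6, 4.7]
opening: 0.186
```

>>> send_rows(moves=[[[0,0,0,0,0,0],[0,0,0,0,0,0],[0,0,0,0,0,0],[0,0,0,0,0,0],[0,0,0,0,0,0],[0,0,0,0,0,0]]], grip=0)

```text
t: 11.33
eef_pos: [542.0, 26.8, 39.9]
tcp_rot: [3.142, -0.0, 0.136]
ft_force: [0.5, 0.5, 0.3]
opening: 0.489
```

>>> send_rows(moves=[[[0,0,-0.06,0,0,0],[0,0,-0.16,0,0,0],[0,0,-0.28,0,0,0],[0,0,-0.4,0,0,0],[0,-0.13,-0.53,0,0,0],[0,-0.26,-0.66,0,0,0],[0,-0.26,-0.66,0,0,0],[0,-0.26,-0.66,0,0,0]]], grip=1)

```text
t: 12.0
eef_pos: [532.1, 106.9, 242.1]
tcp_rot: [-3.141, -0.007, 0.138]
ft_force: [0.7, 0.3, -0.0]
opening: 0.025
```

```bash
python3 - <<'E'
from h import *
from fit import o,W
st()
im,K,T,f=shot('wrist')
big=cv2.resize(im,None,fx=1.5625,fy=1.5625)
for q in [(-30,85+0,28),(-30,170,28),(30,170,28),(-32,110,50),(32,110,50),(-85,110,50),(85,110,50),(0,178,58),(0,133,58),(30,-10,70)]:
    cv2.circle(big,tuple(int(v) for v in 1.5625*proj(W(o.x,q),K,T,f)),2,(255,0,0),-1)
cv2.imwrite('pics/home.png',big[:600,:800,::-1])
E
```

```text
12.0 [532.1 106.9 242.1] [-3.1414 -0.0066  0.1381] F [ 0.7  0.3 -0. ] op 0.025
```

View pics/home.png

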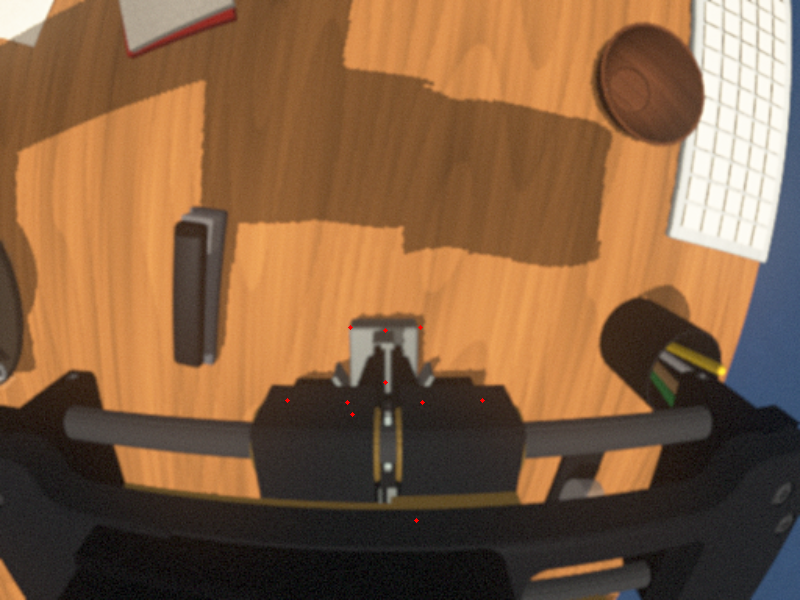

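The rear edge of the cassette, at about (385,327), matches the prediction for fully home to about 1 mm. With the 25 N stop, it is home. Now the keys.

```bash
python3 - <<'E'
from h import *
from fit import o,W
b,c,r=[W(o.x,q) for q in [(-30,-70,70),(30,-10,70),(30,-70,70)]]
need(b[0],b[1],110,.136);need(b[0],b[1],81,.136)
print(60/300)
E
```

```text
row [-0.1048  0.9738  0.4323] [ 0.0001 -0.0025  0.0014]
row [-0.1052  0.9738  0.529 ] [ 0.0001 -0.0025  0.0014]
0.2
```

>>> send_rows(moves=[[[-0.105,0.974,0.1,0,0,0],[-0.105,0.974,0.1,0,0,0],[-0.105,0.974,0.1,0,0,0],[-0.105,0.974,0.1,0,0,0],[-0.105,0.974,0.1,0,0,0],[-0.105,0.974,0.2,0,0,0],[-0.105,0.974,0.3,0,0,0],[-0.105,0.974,0.43,0,0,0],[-0.105,0.974,0.43,0,0,0],[-0.105,0.974,0.43,0,0,0],[-0.105,0.974,0.43,0,0,0]]])

```text
t: 12.97
eef_pos: [538.7, -190.1, 107.5]
tcp_rot: [-3.139, 0.003, 0.134]
ft_force: [1.0, 0.1, 1.1]
opening: 0.006
```

```bash
python3 - <<'E'
from h import *
from fit import o,W
st();b=W(o.x,(-30,-70,70));need(b[0],b[1],70,.136)
ims=[]
for cam in ['scene','side']:
    im,K,T,f=shot(cam);big=cv2.resize(im,None,fx=4,fy=4,interpolation=2)
    u=4*proj(W(o.x,(0,-20,60)),K,T,f);x,y=int(u[0])-200,int(u[1])-200
    ims.append(big[y:y+400,x:x+400])
cv2.imwrite('pics/k.png',np.hstack(ims)[:,:,::-1])
E
```

```text
12.9667 [ 538.7 -190.1  107.5] [-3.1395e+00  3.1000e-03  1.3440e-01] F [1.  0.1 1.1] op 0.006
row [ 0.0098 -0.0049  0.1249] [-0.0014  0.002  -0.001 ]
```

View pics/k.png

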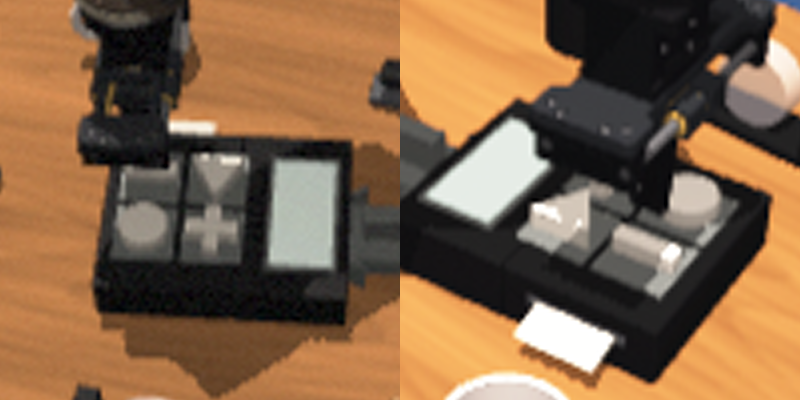

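The fingers hover over the bar: tip at about (655,205) in the side view, bar at (645,245). Press.

>>> send_rows(moves=[[[0.01,-0.005,0.05,0,0,0],[0.01,-0.005,0.09,0,0,0],[0.01,-0.005,0.105,0,0,0],[0.01,-0.005,0.115,0,0,0],[0.01,-0.005,0.122,0,0,0],[0.01,-0.005,0.127,0,0,0],[0.01,-0.005,0.127,0,0,0]]])

```text
t: 13.65
eef_pos: [542.9, -187.4, 71.5]
tcp_rot: [3.141, -0.001, 0.136]
ft_force: [0.7, 2.8, 4.6]
opening: 0.003
```

>>> send_rows(moves=[[[0,0,0.005,0,0,0],[0,0,0.005,0,0,0],[0,0,0.005,0,0,0]]])

```text
t: 13.9
eef_pos: [542.9, -187.4, 71.1]
tcp_rot: [3.141, -0.002, 0.136]
ft_force: [-3.3, 6.4, 18.1]
opening: 0.003
```

Bar bottomed out (18 N at the stop). Raise and go to the cross.

>>> send_rows(moves=[[[0,0,-0.07,0,0,0],[0,0,-0.135,0,0,0],[0,0,-0.135,0,0,0],[0.1,-0.1,-0.135,0,0,0],[0.2,-0.2,-0.135,0,0,0],[0.2,-0.2,-0.135,0,0,0],[0.2,-0.2,-0.135,0,0,0],[0.2,-0.2,-0.135,0,0,0]]])

```text
t: 14.57
eef_pos: [593.5, -120.1, 109.4]
tcp_rot: [-3.142, 0.001, 0.137]
ft_force: [-0.3, -0.8, -1.5]
opening: 0.005
```

```bash
python3 - <<'E'
from h import *
from fit import o,W
st();b=W(o.x,(30,-10,70));need(b[0],b[1],70,.136)
E
```

```text
14.5667 [ 593.5 -120.1  109.4] [-3.1415e+00  7.0000e-04  1.3680e-01] F [-0.3 -0.8 -1.5] op 0.005
row [-0.0031  0.0012  0.1312] [-0.      0.0004  0.0005]
```

>>> send_rows(moves=[[[-0.003,0,0.06,0,0,0],[-0.003,0,0.095,0,0,0],[-0.003,0,0.11,0,0,0],[-0.003,0,0.12,0,0,0],[-0.003,0,0.128,0,0,0],[-0.003,0,0.133,0,0,0],[-0.003,0,0.136,0,0,0],[-0.003,0,0.136,0,0,0]]])

```text
t: 15.23
eef_pos: [592.6, -120.7, 71.1]
tcp_rot: [3.141, -0.0, 0.136]
ft_force: [-9.6, -3.3, 19.5]
opening: 0.004
```

Cross fully down (z 71.1, 19.5 N). Raise and go to the round key (local −y 60 mm).

>>> send_rows(moves=[[[0,0,-0.07,0,0,0],[0,0,-0.135,0,0,0],[0,0,-0.135,0,0,0],[0,0.1,-0.135,0,0,0],[0,0.2,-0.135,0,0,0],[0,0.2,-0.135,0,0,0],[0,0.2,-0.135,0,0,0],[0,0.2,-0.135,0,0,0]]])

```text
t: 15.9
eef_pos: [600.8, -179.3, 109.1]
tcp_rot: [-3.141, 0.0, 0.135]
ft_force: [0.4, 0.2, 0.2]
opening: 0.004
```

>>> send_rows(moves=[[[0,0,0.06,0,0,0],[0,0,0.095,0,0,0],[0,0,0.11,0,0,0],[0,0,0.12,0,0,0],[0,0,0.128,0,0,0],[0,0,0.132,0,0,0],[0,0,0.135,0,0,0],[0,0,0.135,0,0,0]]])

```text
t: 16.57
eef_pos: [600.9, -178.8, 71.1]
tcp_rot: [-3.141, -0.0, 0.136]
ft_force: [-8.1, 5.7, 19.5]
opening: 0.003
```

Round fully down too. Raise clear, take a last look, and hand in.

>>> send_rows(moves=[[[0,0,-0.07,0,0,0],[0,0,-0.2,0,0,0],[0,0,-0.34,0,0,0],[-0.1,-0.1,-0.48,0,0,0],[-0.2,-0.24,-0.62,0,0,0],[-0.3,-0.36,-0.7,0,0,0],[-0.3,-0.5,-0.7,0,0,0],[-0.3,-0.64,-0.7,0,0,0],[-0.3,-0.78,-0.7,0,0,0],[-0.3,-0.9,-0.7,0,0,0],[-0.3,-0.9,-0.7,0,0,0],[-0.3,-0.9,-0.7,0,0,0]]])

```text
t: 17.57
eef_pos: [474.0, 80.4, 280.1]
tcp_rot: [-3.141, -0.002, 0.14]
ft_force: [0.8, -0.3, -0.0]
opening: 0.003
```

```bash
python3 v.py final.png
```

```text
17.5667 [474.   80.4 280.1] [-3.1408e+00 -1.9000e-03  1.4020e-01] F [ 0.8 -0.3 -0. ] op 0.003
local [-60.2 205.2]
```

```bash
python3 - <<'E'
from h import *
from fit import o,W
im,K,T,f=shot('wrist')
g=env.outline_of('wrist','cassette')
print('pred rear corners',[proj(W(o.x,(x,170,28)),K,T,f).round(1) for x in(-30,30)])
for q in g[:2]:
    v,u=np.nonzero(q['region']);print(q['confidence'],'rows',v.min(),v.max(),'cols',u.min(),u.max())
env.job_done();st()
E
```

```text
pred rear corners [array([268.6, 186.7]), array([309.6, 186.9])]
0.74 rows 183 226 cols 266 307
the job is handed in; nothing more can be done
the job is handed in; nothing more can be done
```

The cassette is in the bay and home, and I pressed the bar, cross and round keys in that order. I handed the job in at about 18 s of the 58 s allowed.

- **Cassette:** I gripped it by the fin and slid it in nose first until it stopped against the end wall with about 26 N. Afterwards its rear edge was within about 1–2 mm of where it should be when home. A last wrist-camera outline, taken after the key presses, agreed to within a few pixels.
- **Keys:** Each key went down to its hard stop, with the fingertips at 63 mm and 18–20 N, and I lifted clear each time before the next. I did not press the triangular key, and no key was pressed before the cassette was home.
- **Other things on the counter:** I noticed no contact with any of them. At hand-in the gripper was clear and the wrist force was about zero.

**Limits of the checks:**
- The final scene picture could not be viewed because I had used all 12 views. I have not seen the keys back up or the other things in place; I only know I lifted clear.
- The printer's roof corners fell up to about 4 px inside the stated 170 mm outline. The key and guide positions agreed across the cameras to about 1 px, so I relied on those.

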